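Lock the battery box: catch held down, bolt pushed home

TASK

Lock the steel battery box: hold its spring safety catch (the long flat press bar) down with one fingertip and, while it is down, push the bolt by its upright tab with the other finger until the bolt is fully home in its keeper. Then let go so that the catch springs back up behind the bolt, and withdraw. Pick nothing up, do not shove the box away, and leave the loose things round it alone.

Things in the scene. Friction and masses are not known exactly. Their poses are not given: they have to be found in the camera images.
- battery_box: Loose dark grey steel box, shut, 150 x 240 mm on plan and 75 mm high, 4.5 to 6.5 kg, bolt gear on its lid (heights are from its underside). Origin: centre of its underside. Its z is up; its y runs along the bolt, towards the keeper (the bolt locks towards +y); its x runs across, from the catch bar (at x = -28 mm) to the bolt (at x = +28 mm). A wire carrying handle stands out 25 mm at the -x side. Bolt guides, keeper and catch housing are at most 96 mm high.
- catch_top (a point): Middle of the top face of the catch's press bar, a flat steel bar 28 mm across (box x) and 112 mm long (box y), at x = -28, y = -15 mm of the box; its top is 111 mm high when up and 103 mm when fully pressed. The bar only moves straight down, and a fingertip may slide along it while pressing.
- tab_top (a point): Centre of the top of the bolt's upright tab, a steel plate 34 mm wide (box x), 10 mm thick (box y), its top 125 mm high, at x = +28 mm of the box and, at the start, y = -20 to -18 mm. Push on its -y face, towards box +y. The lug at its foot, towards the catch bar, is at most 96 mm high, so beside the tab a fingertip at 99 to 105 mm height is free of everything. Its axes are those of the box.
- catch (a joint): Catch travel in m: 0 up, 0.008 fully down against its stop. The spring takes about 3 N to start and 5.5 N fully down. With the catch pressed by 0.005 or more its tooth is clear of the lug at the foot of the tab; pressed less, it blocks the bolt after 0.002 of travel. It springs back up by itself when the bolt is at either end.
- bolt (a joint): Bolt travel in m along box +y: 0 drawn back (unlocked), 0.041 against its end stop (fully home in the keeper). Sliding friction 2 N; it stays where it is left. The catch can rise behind it only from about 0.038.
- battery_pack: Black tool battery 71 x 110 x 59 mm, loose bystander. Origin: centre of its underside.
- screwdriver_stub: Short screwdriver 28 x 130 x 32 mm, loose bystander. Origin: centre of its underside.
- tape_measure: Black tape measure 43 x 88 x 71 mm, loose bystander. Origin: centre of its underside.
- tin_blue: Blue and white tin, 75 mm across, 80 mm high, loose bystander. Origin: centre of its underside.

How it is judged:
By the outcome, as a careful person would: the job done as asked, in the order asked, and still so for the second after the job is handed in, with the robot touching nothing.
It also fails if it takes over 34 s, if anything falls off the work surface, if the arm or the gripper's body presses on something with over 40 N, if the wrist force passes 120 N, or if a joint passes its speed limit or range.

ROBOT

A 7-joint arm with a two-finger parallel gripper is mounted at the origin on a cart in front of the work surface, level with it; the furniture and walls round the work are solid. World frame = base frame: x ahead of the robot, y to its left, z up, the work surface at z = 0. Lengths are in m, angles in degrees, forces in N, time in s.
With the tool pointing down it reaches from about 0.425 to 1.025 m from the base axis. Payload 9.4 kg.
Tool frame: the origin (TCP) lies at the very end of the fingers, on their centre line; the grasp point (between the pads) lies 19 mm behind it; z points along the fingers, y is the direction in which the jaws open and shut (so a half turn about z gives the same grasp; the last joint's range is limited). The gripper opens to 85 mm and grips with 20 to 120 N. Pads are 22 mm wide; open, the fingers measure 114 mm over their backs; the gripper's body (76 mm by 85 mm) begins 54 mm behind the grasp point. The pads swing forward as they close: fully open they stand 13 mm farther back than shut.
Start: joints at [65.793, 34.337, -0.143, 91.639, 0.103, 54.024, -4.572], TCP at [0.246, -0.682, 0.231] pointing down, gripper open.
Joint ranges: [-147.43, 147.43], [-19.82, 112.94], [-74.19, 73.91], [6.32, 146.72], [-59.91, 239.91], [6.04, 106.73], [-150.56, 150.56]. Speed limits (degrees/s): [127.2, 127.2, 172.46, 172.46, 180, 180, 180].

INTERFACE

Orientations are given as [roll, pitch, yaw] about the fixed x, y, z axes, in that order (R = Rz(yaw) Ry(pitch) Rx(roll)).
In Python, from plant import robot gives the robot as it stands.
- The arm moves only by the tool servo_tool, never from a script. Its argument "moves" is a list of rows, each an object with "offset": the shift along the tool's x, y, z in mm, a list of three; "rotation": the turn, a rotation vector about the tool's x, y, z in degrees, a list of three; "hand": the opening, from 0 (shut) to 1 (fully open). In form: [{"offset": [dx, dy, dz], "rotation": [wx, wy, wz], "hand": hand}, ...]. A call has 1 to 12 rows; each row shifts and turns the commanded pose from where the row before left it, along the tool's axes as they then stand; what a row does not reach is not made up. A row lasts 1/8 s, in which the tool goes at most 62.5 mm and 10.7 degrees, less where a joint would pass 70% of its speed; a pose out of reach is approached as far as the arm can. A call is refused whole if a number of a shift passes 62.5 or a number of a turn 10.7, either way. A call with a gripper value outside its range is refused whole. The fingers move at their own pace and stop on an object; "force" is the grip in N (left out, the last holds). Time passes only in rows, so rows that do not move let the fingers close. It gives the time, the measured TCP pose, the force and the opening at its end, in the units of the state.
- robot.read_state(): the state, without advancing time (a new reading comes with each control period).
- robot.get_image(name): name is "scene" or "side" or "wrist"; returns a dict with "color" (480x640x3 uint8, red, green, blue), "K" (3x3 intrinsics, pixels), "rvec" (rotation vector, rad) and "tvec" (3), from world to camera coordinates, as OpenCV has them. Camera axes: x right, y down, z forward; pixel columns grow to the right and rows downward; lengths in m; the calibration is good to about 2 mm. A picture is of the moment at which its call begins. There is no depth.
- robot.job_done(): hands the job in, once; it reports no verdict.
The state is a dict: "time_s": time; "joint_pos": joint angles; "dq": joint speeds; "joint_torque": joint torques, N m; "eef_pos": TCP position; "tool_rot": TCP orientation; "contact_force": force on the tool from outside, world axes, zero at the start; "ft_torque": the same for the moment, N m; "gripper_width": finger opening in m.
Only numpy, scipy, OpenCV 4.12 (cv2) and the standard library are available. Lean on these libraries where they do the work, as an engineer would, in place of code of your own. Each camera call takes 0.05 s, during which the arm holds its last target.

## Working session

There is one attempt and no reset: what is moved stays moved. The work goes in short steps, Python scripts to look and compute and a tool call to move; the robot and the scene stay as the last step left them, time stands still between calls to the robot, and variables do not carry over. Pictures are saved under pics/ and viewed, and the job is handed in when it is done.

Besides the shell and the picture viewer there is one more tool, called after "Call:" by a JSON object that holds its "op" and its "data". servo_tool: Moves the arm, as the interface text tells. Its arguments: {"type":"object","properties":{"moves":{"type":"array"},"force":{"type":"number"}},"required":["moves"]}

```bash
mkdir -p pics
python3 - <<'E'
from plant import robot
import cv2,pickle
s=robot.read_state()
for k in s: print(k,s[k])
d={}
for n in ["scene","side","wrist"]:
    i=robot.get_image(n); d[n]=i
    cv2.imwrite(f"pics/{n}0.png",i["color"][:,:,::-1]); print(n,i["K"],i["rvec"],i["tvec"])
pickle.dump(d,open("im0.pkl","wb"))
E
```

```text
time_s 0.0
joint_pos [65.79233467 34.38576394 -0.14461209 91.68122489  0.10388902 54.02365024
 -4.57072496]
dq [ 0.00036396  0.03039892  0.05840705 -0.0340105   0.01364949 -0.08397627
  0.01787125]
joint_torque [-2.34984882e-04 -7.76439643e+01  1.56433851e+00 -2.58005619e+01
  1.22456785e-02  8.95215897e-03  2.50398699e-06]
eef_pos [ 0.24554918 -0.68164684  0.23039968]
tool_rot [-1.79909960e+02  9.51080464e-03  1.98174503e+01]
contact_force [0.32165255 0.69220051 0.03861513]
ft_torque [0.00669972 0.08552525 0.00099928]
gripper_width 0.0854966792698768
scene [[519.54940867   0.         317.56239613]
 [  0.         519.54940867 244.92305428]
 [  0.           0.           1.        ]] [ 0.75919322 -2.71794136  0.92457986] [0.56360123 0.21763028 0.98298969]
side [[461.81526723   0.         314.909271  ]
 [  0.         461.81526723 232.83171519]
 [  0.           0.           1.        ]] [ 2.13498765 -0.0372851   0.01601589] [-0.58022231  0.13673938  1.13272126]
wrist [[425.7666776    0.         319.12110474]
 [  0.         425.7666776  238.91418742]
 [  0.           0.           1.        ]] [-2.35285651  1.65327029  0.26183947] [-0.72396184 -0.04033896  0.37984012]
```

View pics/scene0.png

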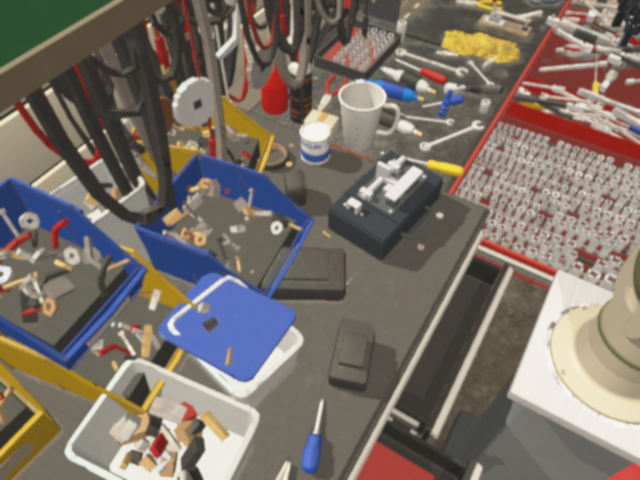

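View pics/side0.png

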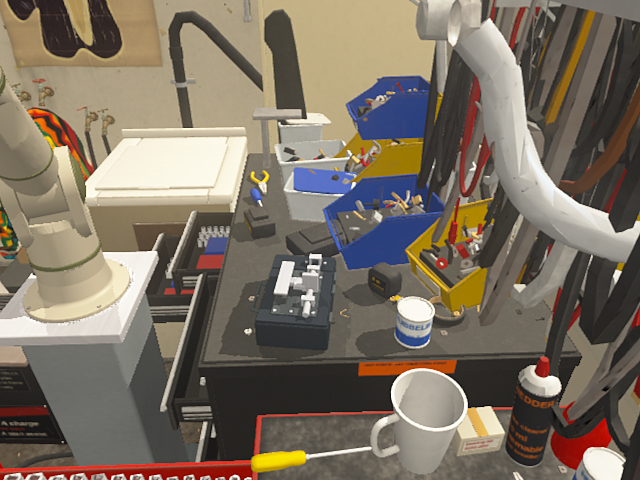

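View pics/wrist0.png

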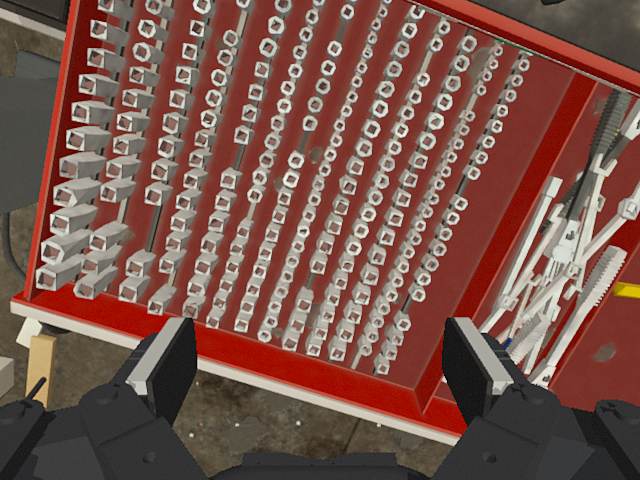

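The box is at about (385,200) in the scene view and (297,300) in the side view; the wrist view shows only the tool drawer. I'll enlarge the box.

Run:
```python
import cv2
a=cv2.imread("pics/scene0.png")[140:260,315:455]; cv2.imwrite("pics/sc_z.png",cv2.resize(a,None,fx=5,fy=5,interpolation=cv2.INTER_CUBIC))
a=cv2.imread("pics/side0.png")[245:355,245:350]; cv2.imwrite("pics/si_z.png",cv2.resize(a,None,fx=5,fy=5,interpolation=cv2.INTER_CUBIC))
```

```text
(no output)
```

View pics/sc_z.png

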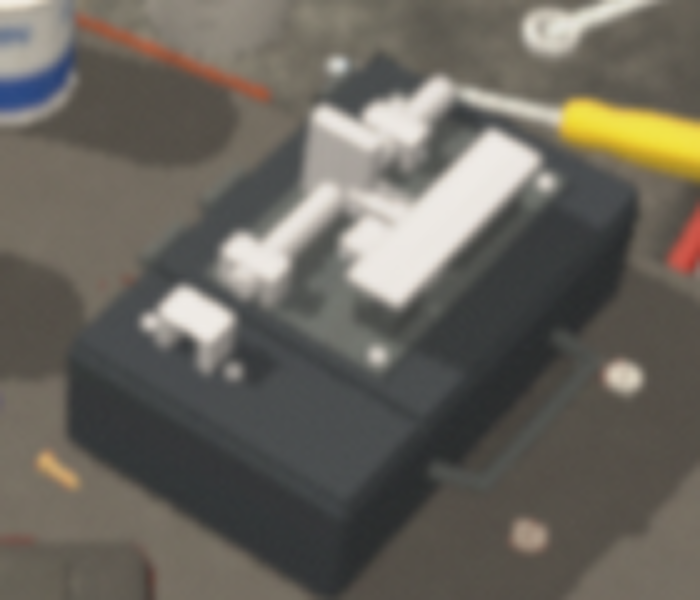

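View pics/si_z.png

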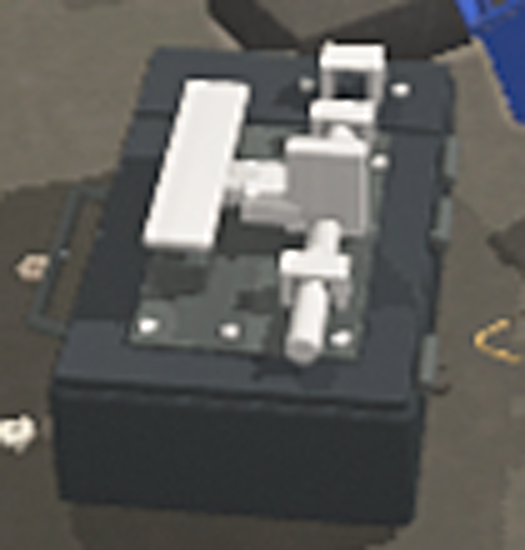

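```bash
cat > h.py <<'E'
import numpy as np,cv2,pickle
def ray(im,u,v,z):
    R,_=cv2.Rodrigues(np.array(im["rvec"]));t=np.array(im["tvec"]).ravel()
    c=-R.T@t; p=cv2.undistortPoints(np.array([[[u,v]]],float),im["K"],None)[0,0]
    d=R.T@np.array([p[0],p[1],1]); return c+d*(z-c[2])/d[2]
def proj(im,P):
    return cv2.projectPoints(np.array(P,float).reshape(-1,3),np.array(im["rvec"]),np.array(im["tvec"]),im["K"],None)[0].reshape(-1,2)
E
python3 - <<'E'
from h import *
d=pickle.load(open("im0.pkl","rb"))
f=lambda n,u,v:(u/5-.4+(315 if n=="scene" else 245), v/5-.4+(140 if n=="scene" else 245))
for n,pts in (("scene",[(352,278),(400,303),(540,158),(490,130)]),("side",[(185,82),(247,88),(208,247),(145,240)])):
    P=np.array([ray(d[n],*f(n,*p),.111)[:2] for p in pts]);print(n,P.round(4).tolist(),P.mean(0).round(4))
    # bar +y direction: scene pts 0,1 (keeper end) from 2,3; side 0,1 far=keeper from 2,3
    v=P[:2].mean(0)-P[2:].mean(0);print(np.linalg.norm(v),np.degrees(np.arctan2(v[1],v[0])), np.linalg.norm(P[1]-P[0]))
for n,pts in (("scene",[(70,350),(345,515),(635,195)]),("side",[(55,380),(415,402),(455,62),(155,48)])):
    P=np.array([ray(d[n],*f(n,*p),.075)[:2] for p in pts]);print(n,P.round(4).tolist())
for n in d:
    R,_=cv2.Rodrigues(np.array(d[n]["rvec"]));print(n,"cam",-R.T@np.array(d[n]["tvec"]).ravel())
E
```

```text
scene [[0.5271, -0.0553], [0.5037, -0.053], [0.4891, -0.1618], [0.5151, -0.1664]] [ 0.5087 -0.1091]
0.11075593078209699 83.10400628761433 0.02357386999798107
side [[0.5041, -0.0574], [0.532, -0.063], [0.5166, -0.1726], [0.4908, -0.1672]] [ 0.5109 -0.1151]
0.11063648306365668 82.565811682854 0.02844873584629949
scene [[0.6234, 0.013], [0.4823, 0.032], [0.453, -0.1992]]
side [[0.4547, -0.2098], [0.5984, -0.2276], [0.6308, 0.0042], [0.4858, 0.0214]]
scene cam [0.26232426 0.65742588 0.91118341]
side cam [ 0.55295071 -0.90266536  0.7196206 ]
wrist cam [ 0.31898368 -0.65520742  0.37279908]
```

```bash
cat >> h.py <<'E'
def tri(d,a,b):
    A=[];
    P=[np.array(d[n]["K"])@np.c_[cv2.Rodrigues(np.array(d[n]["rvec"]))[0],np.array(d[n]["tvec"]).ravel()] for n in ("scene","side")]
    X=cv2.triangulatePoints(P[0],P[1],np.array(a,float).reshape(2,1),np.array(b,float).reshape(2,1)).ravel();return X[:3]/X[3]
def plan(s,goal,yaw,n):
    from scipy.spatial.transform import Rotation as Ro
    p0=np.array(s["eef_pos"]);R0=Ro.from_euler('xyz',s["tool_rot"],degrees=True)
    Rg=Ro.from_euler('xyz',[180,0,yaw],degrees=True); rv=(R0.inv()*Rg).as_rotvec()
    for i in range(n):
        R=R0*Ro.from_rotvec(rv*i/n); print((R.inv().apply((np.array(goal)-p0)/n)*1000).round(2), np.degrees(rv/n).round(2))
E
python3 - <<'E'
from h import *
d=pickle.load(open("im0.pkl","rb"))
print("mug",tri(d,(363,88),(428,380)), "tin",tri(d,(315,130),(415,305)))
for n in ("scene","side"):print(proj(d[n],[.54,-.101,.1]))
from plant import robot
plan(robot.read_state(),(.535,-.143,.30),82.8,14)
E
```

```text
mug [ 0.75609485 -0.38407837  0.09082869] tin [ 0.77965105 -0.18529464  0.0831659 ]
[[388.63180752 183.18479243]]
[[297.73104653 276.44133296]]
[ 32.49 -29.2   -4.93] [-0.  -0.  -4.5]
[ 34.68 -26.56  -4.93] [-0.  -0.  -4.5]
[ 36.66 -23.76  -4.93] [-0.  -0.  -4.5]
[ 38.41 -20.81  -4.94] [-0.  -0.  -4.5]
[ 39.92 -17.73  -4.94] [-0.  -0.  -4.5]
[ 41.19 -14.55  -4.94] [-0.  -0.  -4.5]
[ 42.21 -11.27  -4.95] [-0.  -0.  -4.5]
[42.96 -7.93 -4.95] [-0.  -0.  -4.5]
[43.45 -4.53 -4.95] [-0.  -0.  -4.5]
[43.67 -1.11 -4.95] [-0.  -0.  -4.5]
[43.62  2.32 -4.95] [-0.  -0.  -4.5]
[43.31  5.74 -4.96] [-0.  -0.  -4.5]
[42.72  9.12 -4.96] [-0.  -0.  -4.5]
[41.87 12.44 -4.96] [-0.  -0.  -4.5]
```

Call:
{"op": "servo_tool", "data": {"moves": [{"offset": [32.5,-29,-7],"rotation": [0,0,-4.5],"hand": 0.6},{"offset": [34.7,-26.5,-7],"rotation": [0,0,-4.5],"hand": 0.6},{"offset": [36.7,-23.8,-7],"rotation": [0,0,-4.5],"hand": 0.6},{"offset": [38.4,-20.8,-7],"rotation": [0,0,-4.5],"hand": 0.6},{"offset": [40,-17.7,-7],"rotation": [0,0,-4.5],"hand": 0.6},{"offset": [41,-14.5,-7],"rotation": [0,0,-4.5],"hand": 0.6},{"offset": [42,-11.3,-7],"rotation": [0,0,-4.5],"hand": 0.6},{"offset": [43,-8,-5],"rotation": [0,0,-4.5],"hand": 0.6},{"offset": [43.5,-4.5,-5],"rotation": [0,0,-4.5],"hand": 0.6},{"offset": [43.6,-1,-5],"rotation": [0,0,-4.5],"hand": 0.6},{"offset": [43.6,2.3,-2],"rotation": [0,0,-4.5],"hand": 0.6},{"offset": [43.3,5.7,0],"rotation": [0,0,-4.5],"hand": 0.6}]}}

```text
time_s: 1.65
eef_pos: [0.4942, -0.2195, 0.2974]
tool_rot: [180.0, 0.0, 74.0]
contact_force: [0.1, 0.5, 0.3]
gripper_width: 0.0514
```

Run:
```python
from h import *
from plant import robot
s=robot.read_state();print(s["time_s"],s["eef_pos"],s["tool_rot"],s["gripper_width"],s["joint_pos"],s["contact_force"])
plan(s,(.535,-.143,.28),82.8,3)
```

```text
1.65 [ 0.49420801 -0.21948703  0.29743079] [1.79982087e+02 7.57489388e-03 7.39500253e+01] 0.05135306133935952 [ 33.10697119  18.45229525 -19.92292965 110.52154794   7.84440184
  52.30498088  -6.73008908] [0.11864048 0.4529686  0.2785388 ]
[28.26  6.02  5.81] [ 0.01  0.   -2.95]
[27.91  7.46  5.81] [ 0.01  0.   -2.95]
[27.49  8.89  5.81] [ 0.01  0.   -2.95]
```

Call:
{"op": "servo_tool", "data": {"moves": [{"offset": [27,6,0],"rotation": [0,0,-3],"hand": 0.6},{"offset": [27,7.4,0],"rotation": [0,0,-3],"hand": 0.6},{"offset": [25,8.5,0],"rotation": [0,0,-2.8],"hand": 0.6},{"offset": [0,0,0],"rotation": [0,0,0],"hand": 0.6}]}}

```text
time_s: 2.15
eef_pos: [0.5342, -0.1467, 0.2972]
tool_rot: [180.0, -0.0, 82.8]
contact_force: [-0.3, -0.7, -0.5]
gripper_width: 0.0515
```

Run:
```python
from plant import robot
import cv2,pickle
i=robot.get_image("wrist");s=robot.read_state();print(s["eef_pos"],s["tool_rot"],s["time_s"],s["contact_force"])
pickle.dump(i,open("w1.pkl","wb"));cv2.imwrite("pics/w1.png",i["color"][:,:,::-1])
```

```text
[ 0.53347317 -0.14821754  0.297047  ] [-1.79974271e+02 -1.20715520e-03  8.26892923e+01] 2.2 [-0.16741276 -0.21418196 -0.37972555]
```

View pics/w1.png

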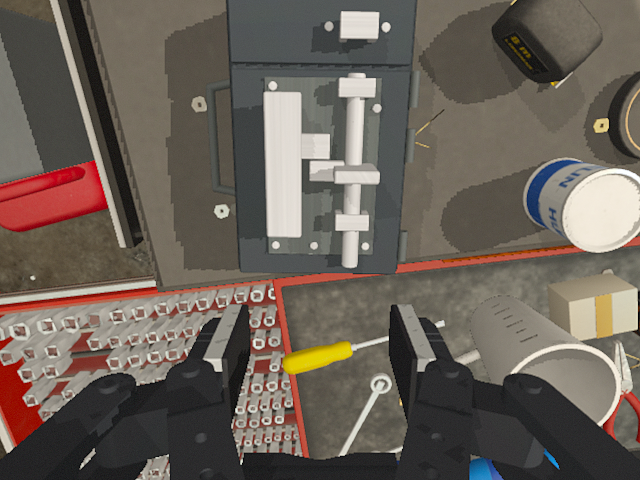

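The wrist view shows the bar at u 264–301, v 92–238, and the tab at about (356,174). I'll zoom in and measure.

Run:
```python
import cv2
a=cv2.imread("pics/w1.png")[60:280,230:420]; cv2.imwrite("pics/w1z.png",cv2.resize(a,None,fx=2.7,fy=2.7,interpolation=cv2.INTER_CUBIC))
```

```text
(no output)
```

View pics/w1z.png

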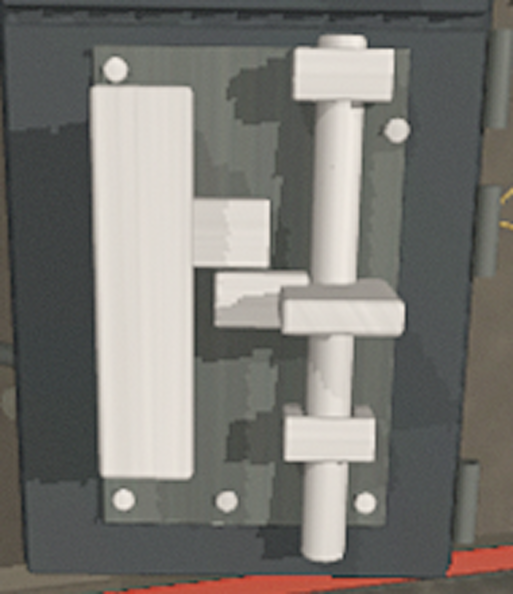

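Run:
```python
from h import *
im=pickle.load(open("w1.pkl","rb"))
g=cv2.cvtColor(im["color"],cv2.COLOR_RGB2GRAY)
m=((g>150)*255).astype(np.uint8);m[:, :255]=0;m[:85]=0;m[242:]=0;m[:,303:]=0
m=cv2.morphologyEx(m,cv2.MORPH_OPEN,np.ones((9,9)))
c=max(cv2.findContours(m,0,1)[0],key=cv2.contourArea);r=cv2.minAreaRect(c);print(r,cv2.boxPoints(r))
P=np.array([ray(im,*p,.111)[:2] for p in cv2.boxPoints(r)]);print(P.mean(0),[np.linalg.norm(P[i]-P[i-1]).round(4) for i in range(4)],[np.degrees(np.arctan2(*(P[i]-P[i-1])[::-1])).round(1) for i in range(4)])
R=cv2.Rodrigues(np.array(im["rvec"]))[0];print(-R.T@np.array(im["tvec"]).ravel())
# lid corners
for p in [(240,272),(396,272)]:print(p,ray(im,*p,.075))
```

```text
((283.9723815917969, 164.4237823486328), (145.82386779785156, 37.60302734375), 88.53119659423828) [[263.3081   92.01774]
 [300.8988   91.05387]
 [304.63666 236.82983]
 [267.04596 237.7937 ]]
[ 0.51051157 -0.11348728] [np.float64(0.1116), np.float64(0.0274), np.float64(0.1115), np.float64(0.0305)] [np.float64(82.1), np.float64(-5.8), np.float64(-96.4), np.float64(174.4)]
[ 0.54348336 -0.06892782  0.43954709]
(240, 272) [ 0.45225394 -0.20768697  0.075     ]
(396, 272) [ 0.59499904 -0.22565211  0.075     ]
```

Run:
```python
from h import *
im=pickle.load(open("w1.pkl","rb"))
z=lambda u,v:(u/2.7+230-.3,v/2.7+60-.3)
P=np.array([ray(im,*z(*p),.111)[:2] for p in [(91,86),(192,86),(193,478),(101,478)]])
print(P,P.mean(0),[np.linalg.norm(P[i]-P[i-1]).round(4) for i in range(4)],[np.degrees(np.arctan2(*(P[i]-P[i-1])[::-1])).round(1) for i in range(4)])
# lid front corners, tab top -y edge z=.125
L=np.array([ray(im,*z(*p),.075)[:2] for p in [(30,572),(447,575)]]);print(L,np.degrees(np.arctan2(*(L[1]-L[0])[::-1])),np.linalg.norm(L[1]-L[0]))
T=np.array([ray(im,*z(*p),.125)[:2] for p in [(281,302),(405,302)]]);print("tab -y top edge",T,T.mean(0),np.linalg.norm(T[1]-T[0]))
a=np.radians(82.8);yh=np.array([np.cos(a),np.sin(a)]);xh=np.array([yh[1],-yh[0]])
o=P.mean(0)+.028*xh+.015*yh
print("origin from bar",o,"from lid",L.mean(0)+.12*yh,"tab in box",[( (t-o)@xh, (t-o)@yh) for t in T])
```

```text
[[ 0.50392598 -0.05645561]
 [ 0.53099902 -0.05986879]
 [ 0.5159602  -0.1698927 ]
 [ 0.48860403 -0.1664485 ]] [ 0.50987231 -0.1131664 ] [np.float64(0.1111), np.float64(0.0273), np.float64(0.111), np.float64(0.0276)] [np.float64(82.1), np.float64(-7.2), np.float64(-97.8), np.float64(172.8)]
[[ 0.45307677 -0.20734194]
 [ 0.5942713  -0.22622456]] -7.617240701617042 0.14245156919275606
tab -y top edge [[ 0.54796821 -0.11860579]
 [ 0.58161126 -0.12284425]] [ 0.56478973 -0.12072502] 0.03390898609713156
origin from bar [ 0.53953152 -0.10179401] from lid [ 0.53871402 -0.09772949] tab in box [(np.float64(0.010477241395514656), np.float64(-0.015621819859928616)), (np.float64(0.044386225524407165), np.float64(-0.015610266419836167))]
```

Call:
{"op": "servo_tool", "data": {"moves": [{"offset": [0,0,40],"rotation": [0,0,0],"hand": 0.6},{"offset": [0,0,40],"rotation": [0,0,0],"hand": 0.6},{"offset": [0,0,40],"rotation": [0,0,0],"hand": 0.6},{"offset": [0,0,30],"rotation": [0,0,0],"hand": 0.6},{"offset": [0,0,15],"rotation": [0,0,0],"hand": 0.6},{"offset": [0,0,5],"rotation": [0,0,0],"hand": 0.6},{"offset": [0,0,0],"rotation": [0,0,0],"hand": 0.6}]}}

```text
time_s: 3.08
eef_pos: [0.5335, -0.1491, 0.1278]
tool_rot: [180.0, 0.0, 82.6]
contact_force: [-0.2, 1.0, 0.8]
gripper_width: 0.0513
```

Run:
```python
from plant import robot
import cv2,pickle,numpy as np
S=[]
d={}
for n in ["wrist","side","scene"]:
    d[n]=robot.get_image(n);s=robot.read_state();print(np.round(s["eef_pos"],4),np.round(s["tool_rot"],2),s["time_s"],np.round(s["contact_force"],2))
pickle.dump(d,open("im2.pkl","wb"));cv2.imwrite("pics/w2.png",d["wrist"]["color"][:,:,::-1])
a=d["side"]["color"][200:350,230:370,::-1];b=d["scene"]["color"][110:260,315:455,::-1]
cv2.imwrite("pics/s2.png",cv2.resize(np.hstack([a,b]),None,fx=2.8,fy=2.8,interpolation=cv2.INTER_CUBIC))
```

```text
[ 0.5336 -0.149   0.1281] [1.7993e+02 2.0000e-02 8.2600e+01] 3.125 [ 0.1   0.14 -1.2 ]
[ 0.5337 -0.149   0.1282] [1.7991e+02 2.0000e-02 8.2600e+01] 3.175 [-0.43  0.39  0.15]
[ 0.5336 -0.149   0.1282] [1.7991e+02 2.0000e-02 8.2600e+01] 3.225 [-0.17 -0.1   0.42]
```

View pics/w2.png

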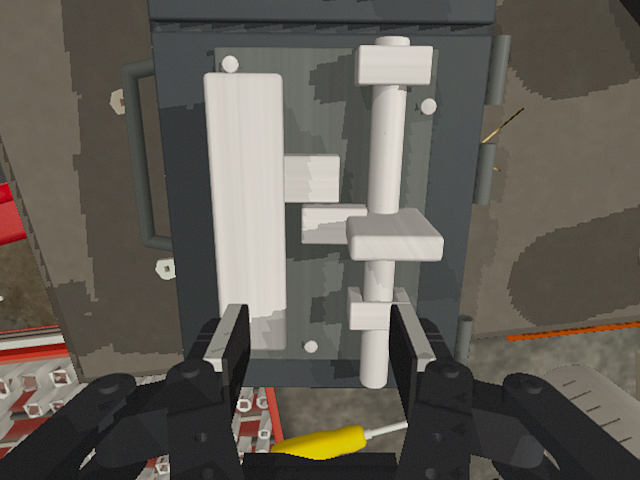

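View pics/s2.png

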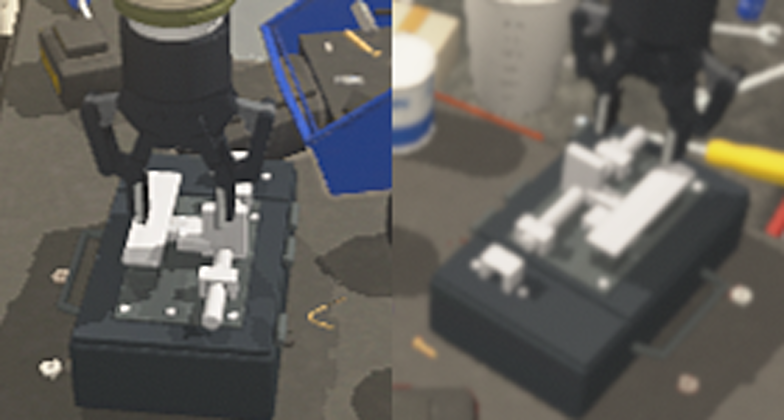

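Call:
{"op": "servo_tool", "data": {"moves": [{"offset": [0,0,10],"rotation": [0,0,0],"hand": 0.6},{"offset": [0,0,10],"rotation": [0,0,0],"hand": 0.6},{"offset": [0,0,0],"rotation": [0,0,0],"hand": 0.6}]}}

```text
time_s: 3.6
eef_pos: [0.533, -0.1488, 0.1065]
tool_rot: [-180.0, 0.0, 82.6]
contact_force: [0.6, -0.4, 3.2]
gripper_width: 0.051
```

Call:
{"op": "servo_tool", "data": {"moves": [{"offset": [0,0,2],"rotation": [0,0,0],"hand": 0.6},{"offset": [0,0,0],"rotation": [0,0,0],"hand": 0.6}]}}

```text
time_s: 3.85
eef_pos: [0.5331, -0.1488, 0.1053]
tool_rot: [-180.0, 0.0, 82.6]
contact_force: [-0.3, -1.1, 3.7]
gripper_width: 0.0508
```

Call:
{"op": "servo_tool", "data": {"moves": [{"offset": [0,0,2],"rotation": [0,0,0],"hand": 0.6},{"offset": [0,0,0],"rotation": [0,0,0],"hand": 0.6}]}}

```text
time_s: 4.1
eef_pos: [0.5331, -0.1488, 0.1033]
tool_rot: [-180.0, 0.0, 82.6]
contact_force: [-1.2, -0.4, 4.0]
gripper_width: 0.0514
```

Call:
{"op": "servo_tool", "data": {"moves": [{"offset": [0,0,2],"rotation": [0,0,0],"hand": 0.6},{"offset": [0,0,0],"rotation": [0,0,0],"hand": 0.6}]}}

```text
time_s: 4.35
eef_pos: [0.5331, -0.1488, 0.1012]
tool_rot: [-180.0, 0.0, 82.6]
contact_force: [-1.8, -0.9, 4.4]
gripper_width: 0.0511
```

Call:
{"op": "servo_tool", "data": {"moves": [{"offset": [0,0,1],"rotation": [0,0,0],"hand": 0.6},{"offset": [0,0,0],"rotation": [0,0,0],"hand": 0.6}]}}

```text
time_s: 4.6
eef_pos: [0.5331, -0.1488, 0.1002]
tool_rot: [-180.0, 0.0, 82.6]
contact_force: [-1.9, -1.0, 4.0]
gripper_width: 0.0514
```

Call:
{"op": "servo_tool", "data": {"moves": [{"offset": [0,0,1],"rotation": [0,0,0],"hand": 0.6},{"offset": [0,0,0],"rotation": [0,0,0],"hand": 0.6}]}}

```text
time_s: 4.85
eef_pos: [0.5331, -0.1489, 0.0996]
tool_rot: [180.0, 0.0, 82.6]
contact_force: [-1.1, -1.5, 9.5]
gripper_width: 0.0513
```

Call:
{"op": "servo_tool", "data": {"moves": [{"offset": [0,0,-1],"rotation": [0,0,0],"hand": 0.6},{"offset": [4,0,0],"rotation": [0,0,0],"hand": 0.6},{"offset": [4,0,0],"rotation": [0,0,0],"hand": 0.6},{"offset": [0,0,0],"rotation": [0,0,0],"hand": 0.6}]}}

```text
time_s: 5.35
eef_pos: [0.5345, -0.1403, 0.1003]
tool_rot: [180.0, -0.0, 82.6]
contact_force: [-0.1, -1.5, 4.6]
gripper_width: 0.0514
```

Call:
{"op": "servo_tool", "data": {"moves": [{"offset": [3,0,0],"rotation": [0,0,0],"hand": 0.6},{"offset": [3,0,0],"rotation": [0,0,0],"hand": 0.6},{"offset": [3,0,0],"rotation": [0,0,0],"hand": 0.6}]}}

```text
time_s: 5.72
eef_pos: [0.5354, -0.1324, 0.1003]
tool_rot: [180.0, 0.0, 82.6]
contact_force: [-0.1, -6.0, 4.1]
gripper_width: 0.0513
```

Call:
{"op": "servo_tool", "data": {"moves": [{"offset": [3,0,0],"rotation": [0,0,0],"hand": 0.6},{"offset": [2,0,0],"rotation": [0,0,0],"hand": 0.6}]}}

```text
time_s: 5.98
eef_pos: [0.536, -0.1274, 0.1002]
tool_rot: [180.0, 0.0, 82.6]
contact_force: [-0.6, -5.0, 4.0]
gripper_width: 0.0514
```

Call:
{"op": "servo_tool", "data": {"moves": [{"offset": [4,0,0],"rotation": [0,0,0],"hand": 0.6},{"offset": [4,0,0],"rotation": [0,0,0],"hand": 0.6},{"offset": [4,0,0],"rotation": [0,0,0],"hand": 0.6}]}}

```text
time_s: 6.35
eef_pos: [0.5376, -0.1156, 0.1003]
tool_rot: [180.0, 0.0, 82.6]
contact_force: [0.7, -5.8, 4.8]
gripper_width: 0.0511
```

Call:
{"op": "servo_tool", "data": {"moves": [{"offset": [3,0,0],"rotation": [0,0,0],"hand": 0.6},{"offset": [3,0,0],"rotation": [0,0,0],"hand": 0.6},{"offset": [3,0,0],"rotation": [0,0,0],"hand": 0.6}]}}

```text
time_s: 6.72
eef_pos: [0.5389, -0.1067, 0.1003]
tool_rot: [180.0, 0.0, 82.6]
contact_force: [-0.1, -5.6, 3.7]
gripper_width: 0.0511
```

Run:
```python
from plant import robot
import cv2,pickle,numpy as np
i=robot.get_image("wrist");s=robot.read_state();print(np.round(s["eef_pos"],4),s["time_s"],np.round(s["contact_force"],2))
cv2.imwrite("pics/w3.png",i["color"][:,:,::-1])
```

```text
[ 0.5389 -0.1062  0.1003] 6.775 [ 0.35 -5.91  4.17]
```

View pics/w3.png

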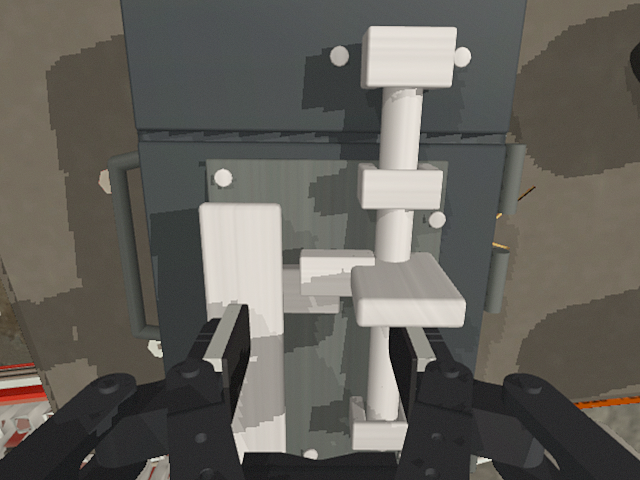

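The bolt has moved well into the keeper, with its end at about (405,90), and the right finger is behind the tab at (415,330). I'll creep towards the end stop, watching the force.

Call:
{"op": "servo_tool", "data": {"moves": [{"offset": [3,0,0],"rotation": [0,0,0],"hand": 0.6},{"offset": [3,0,0],"rotation": [0,0,0],"hand": 0.6},{"offset": [0,0,0],"rotation": [0,0,0],"hand": 0.6}]}}

```text
time_s: 7.15
eef_pos: [0.5397, -0.1003, 0.1003]
tool_rot: [180.0, 0.0, 82.6]
contact_force: [0.3, -3.2, 4.1]
gripper_width: 0.051
```

Call:
{"op": "servo_tool", "data": {"moves": [{"offset": [1,0,0],"rotation": [0,0,0],"hand": 0.6},{"offset": [1,0,0],"rotation": [0,0,0],"hand": 0.6}]}}

```text
time_s: 7.4
eef_pos: [0.5398, -0.0987, 0.1003]
tool_rot: [180.0, 0.0, 82.6]
contact_force: [2.1, -5.8, 4.9]
gripper_width: 0.0515
```

Call:
{"op": "servo_tool", "data": {"moves": [{"offset": [1,0,0],"rotation": [0,0,0],"hand": 0.6},{"offset": [0,0,0],"rotation": [0,0,0],"hand": 0.6}]}}

```text
time_s: 7.65
eef_pos: [0.54, -0.0976, 0.1003]
tool_rot: [180.0, 0.0, 82.6]
contact_force: [1.1, -5.2, 3.8]
gripper_width: 0.0513
```

Call:
{"op": "servo_tool", "data": {"moves": [{"offset": [1,0,0],"rotation": [0,0,0],"hand": 0.6},{"offset": [0,0,0],"rotation": [0,0,0],"hand": 0.6}]}}

```text
time_s: 7.9
eef_pos: [0.54, -0.0975, 0.1003]
tool_rot: [180.0, 0.1, 82.5]
contact_force: [0.1, -7.2, 4.5]
gripper_width: 0.0512
```

Call:
{"op": "servo_tool", "data": {"moves": [{"offset": [0.8,0,0],"rotation": [0,0,0],"hand": 0.6},{"offset": [0,0,0],"rotation": [0,0,0],"hand": 0.6}]}}

```text
time_s: 8.15
eef_pos: [0.54, -0.0973, 0.1003]
tool_rot: [180.0, 0.1, 82.5]
contact_force: [0.3, -9.3, 4.6]
gripper_width: 0.0511
```

Call:
{"op": "servo_tool", "data": {"moves": [{"offset": [0.7,0,0],"rotation": [0,0,0],"hand": 0.6},{"offset": [0,0,0],"rotation": [0,0,0],"hand": 0.6}]}}

```text
time_s: 8.4
eef_pos: [0.54, -0.0973, 0.1003]
tool_rot: [-180.0, 0.1, 82.4]
contact_force: [1.3, -11.5, 4.9]
gripper_width: 0.0512
```

Call:
{"op": "servo_tool", "data": {"moves": [{"offset": [-2,0,0],"rotation": [0,0,0],"hand": 0.6},{"offset": [-3,0,0],"rotation": [0,0,0],"hand": 0.6},{"offset": [0,0,0],"rotation": [0,0,0],"hand": 0.6},{"offset": [0,0,-4],"rotation": [0,0,0],"hand": 0.6},{"offset": [0,0,-4],"rotation": [0,0,0],"hand": 0.6},{"offset": [0,0,-6],"rotation": [0,0,0],"hand": 0.6},{"offset": [0,0,-20],"rotation": [0,0,0],"hand": 0.6},{"offset": [0,0,-40],"rotation": [0,0,0],"hand": 0.6},{"offset": [0,0,-40],"rotation": [0,0,0],"hand": 0.6},{"offset": [-20,0,-40],"rotation": [0,0,0],"hand": 0.6},{"offset": [-20,0,-20],"rotation": [0,0,0],"hand": 0.6},{"offset": [0,0,0],"rotation": [0,0,0],"hand": 0.6}]}}

```text
time_s: 9.9
eef_pos: [0.5342, -0.1413, 0.2755]
tool_rot: [179.9, 0.1, 82.4]
contact_force: [-0.7, -0.4, -0.6]
gripper_width: 0.0512
```

Run:
```python
from plant import robot
import cv2,pickle,numpy as np
d={n:robot.get_image(n) for n in ["wrist","side","scene"]};s=robot.read_state();print(np.round(s["eef_pos"],4),s["time_s"],np.round(s["contact_force"],2))
pickle.dump(d,open("im4.pkl","wb"))
cv2.imwrite("pics/w4.png",d["wrist"]["color"][:,:,::-1])
a=d["side"]["color"][245:355,245:350,::-1];b=d["scene"]["color"][140:250,320:450,::-1]
cv2.imwrite("pics/s4.png",cv2.resize(np.hstack([a,b]),None,fx=3.4,fy=3.4,interpolation=cv2.INTER_CUBIC))
```

```text
[ 0.5337 -0.1386  0.2733] 10.05 [-1.15  0.31  0.31]
```

View pics/w4.png

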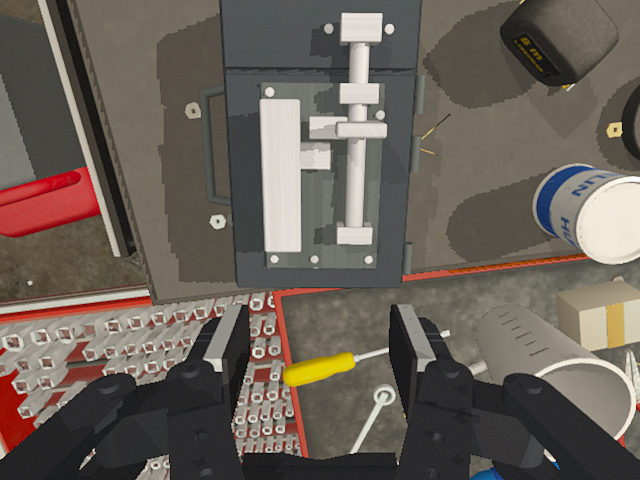

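View pics/s4.png

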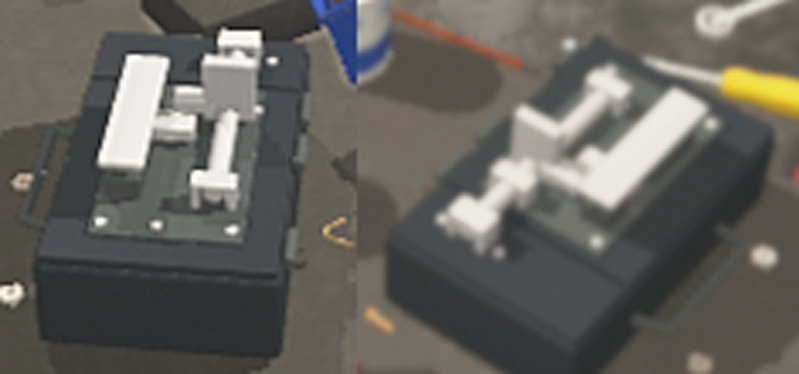

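Run:
```python
from h import *
a=pickle.load(open("im0.pkl","rb"));b=pickle.load(open("im4.pkl","rb"))
for n,(r,c) in {"side":((258,297),(271,292)),"scene":((162,204),(383,426))}.items():
    pr=proj(a[n],[[.510,-.113,.111],[.510,-.113,.103]]);print(n,"bar shift expected if down",pr[1]-pr[0])
    A=cv2.cvtColor(a[n]["color"],7);B=cv2.cvtColor(b[n]["color"],7)
    u,v=pr[0].astype(int)
    t=A[v-25:v+26,u-13:u+6] if n=="side" else A[v-20:v+21,u-8:u+24]
    S=B[v-33:v+34,u-21:u+14] if n=="side" else B[v-28:v+29,u-16:u+32]
    m=cv2.minMaxLoc(cv2.matchTemplate(S,t,5));print("bar",m[1],np.array(m[3])-8)
    for nm,P in (("box front",(.523,-.217,.075) if n=="side" else (.482,.03,.075)),):
        u,v=proj(a[n],P)[0].astype(int);t=A[v-12:v+13,u-20:u+21];S=B[v-18:v+19,u-26:u+27];m=cv2.minMaxLoc(cv2.matchTemplate(S,t,5));print(nm,m[1],np.array(m[3])-6)
im=b["wrist"]  # tab +y top edge
for p in [(338,125),(386,125),(338,136),(386,136)]:
    o=np.array([.5395,-.1018]);q=ray(im,*p,.125)[:2]-o;yh=np.array([.129,.992]);print(p,(q@np.array([.992,-.129])).round(4),(q@yh).round(4))
```

```text
side bar shift expected if down [0.1464397  2.94908746]
bar 0.9998053312301636 [0 0]
box front 0.8093861937522888 [0 0]
scene bar shift expected if down [-0.49565825  2.61991595]
bar 0.9852496385574341 [0 0]
box front 0.9976561665534973 [0 0]
(338, 125) 0.0122 0.0237
(386, 125) 0.0441 0.0236
(338, 136) 0.0122 0.0166
(386, 136) 0.0444 0.0165
```

```bash
python3 -c "
from plant import robot
print(robot.job_done())"
```

```text
the job is handed in; nothing more can be done
None
```

The battery box is locked, and I handed the job in at about 10 s of the 34 s allowed. No verdict was reported.

**What I did:** I located the box in the camera images. One fingertip pressed the catch bar down to its stop, peaking at about 9.5 N, then eased up 1 mm, which kept the catch about 7 mm down. The other finger pushed the tab along until it stalled on the end stop at about 11.5 N. I backed off 5 mm, lifted straight up so the catch could spring back, and withdrew.

**Last checks:**
- **Catch:** The bar is back at its starting pixels in both fixed views, where a pressed bar would show about 3 px lower. The picture shows the lug now past the catch tooth.
- **Bolt:** The wrist image puts the tab at about y = +20 mm, against −20 to −18 mm at the start. That is about 39–40 mm of the 41 mm travel, so 1–2 mm short, roughly the calibration error. The stall on the stop and the finger's travel since touching the tab (about 41 mm) both say it is fully home.
- **Box:** It shows no shift in either view. The match on its front edge in the side view was weaker (0.81), while the others were 0.985 or better.
- **Bystanders:** The arm met nothing but the bar and tab, as far as the force readings show. I did not measure the loose items again.
- **Robot:** The gripper was clear of everything, with contact force about zero.

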